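# Weed out the tired swatch clip

### The job

One of the three orange swatch clips has a tired spring: pull straight up on the test cards to find it - a good clip is lifted by its card, and must be set back down upright where it stood with the card still in it, while the tired one stays on the table and lets its card slide out. Put the freed card in the blue tub, then pick up the tired clip and stand it upright in the green tub without dropping it. Do not disturb the dye bottles or the syringe.

Things in the scene. Friction and masses are not known exactly. Their poses are not given: they have to be found in the camera images.
- clip_a_grip (a point): clip a: one of three identical orange spring clips on loose weighted steel stands (base 90 x 76 x 14 mm, 62 mm high, 0.4 kg). Point: middle of the jaws, 48 mm above the base's underside. x: along the jaws (84 mm), y: the way they pinch, z up. Each jaw is 12 mm thick; card out, they measure 28 mm over their outsides (pick up there, across y, mid-length). Which clip is tired changes and does not show
- clip_a_slot (a point): bottom of clip a's card slot, 14 mm below the middle of its jaws: the card's lower edge rests here, gripped 28 mm up. Sprung jaw at -y, with springs on two posts (x +-35, y -32 to -38 mm, 40 mm high). A good clip grips with over 10 N and comes up with its card; the tired one grips with less than half its own weight, so it stays and the card slides out
- card_a_grip (a point): white stiff plastic test card standing in clip a: 75 wide, 112 high, 5 mm thick, 60 g, with a wooden grip strip along its top, 75 x 12 x 26 mm. The point is the centre of the strip, 99 mm above the card's lower edge (133 mm above the table while in the clip). x: along the strip, y: through the thickness, z: up the card
- card_a_foot (a point): middle of the lower edge of card a
- clip_b_grip (a point): clip b: one of three identical orange spring clips on loose weighted steel stands (base 90 x 76 x 14 mm, 62 mm high, 0.4 kg). Point: middle of the jaws, 48 mm above the base's underside. x: along the jaws (84 mm), y: the way they pinch, z up. Each jaw is 12 mm thick; card out, they measure 28 mm over their outsides (pick up there, across y, mid-length). Which clip is tired changes and does not show
- clip_b_slot (a point): bottom of clip b's card slot, 14 mm below the middle of its jaws: the card's lower edge rests here, gripped 28 mm up. Sprung jaw at -y, with springs on two posts (x +-35, y -32 to -38 mm, 40 mm high). A good clip grips with over 10 N and comes up with its card; the tired one grips with less than half its own weight, so it stays and the card slides out
- card_b_grip (a point): white stiff plastic test card standing in clip b: 75 wide, 112 high, 5 mm thick, 60 g, with a wooden grip strip along its top, 75 x 12 x 26 mm. The point is the centre of the strip, 99 mm above the card's lower edge (133 mm above the table while in the clip). x: along the strip, y: through the thickness, z: up the card
- card_b_foot (a point): middle of the lower edge of card b
- clip_c_grip (a point): clip c: one of three identical orange spring clips on loose weighted steel stands (base 90 x 76 x 14 mm, 62 mm high, 0.4 kg). Point: middle of the jaws, 48 mm above the base's underside. x: along the jaws (84 mm), y: the way they pinch, z up. Each jaw is 12 mm thick; card out, they measure 28 mm over their outsides (pick up there, across y, mid-length). Which clip is tired changes and does not show
- clip_c_slot (a point): bottom of clip c's card slot, 14 mm below the middle of its jaws: the card's lower edge rests here, gripped 28 mm up. Sprung jaw at -y, with springs on two posts (x +-35, y -32 to -38 mm, 40 mm high). A good clip grips with over 10 N and comes up with its card; the tired one grips with less than half its own weight, so it stays and the card slides out
- card_c_grip (a point): white stiff plastic test card standing in clip c: 75 wide, 112 high, 5 mm thick, 60 g, with a wooden grip strip along its top, 75 x 12 x 26 mm. The point is the centre of the strip, 99 mm above the card's lower edge (133 mm above the table while in the clip). x: along the strip, y: through the thickness, z: up the card
- card_c_foot (a point): middle of the lower edge of card c
- blue_tub_floor (a point): blue fixed open tub with clear rim, 190 (x) x 160 (y) x 55 mm high outside, walls and floor 4 mm; the point is the centre of its inner floor, 4 mm above the table; for the freed card, which may stand, lean or lie in it
- green_tub_floor (a point): green fixed open tub with clear rim, 190 (x) x 160 (y) x 55 mm high outside, walls and floor 4 mm; the point is the centre of its inner floor, 4 mm above the table; for the tired clip
- scarlet_bottle: bystander: red dye bottle with black cap, 68 mm across, 190 mm high; origin at the centre of its underside
- amber_bottle: bystander: amber dye bottle with grey cap, 68 mm across, 190 mm high; origin at the centre of its underside
- syringe: bystander: large clear dye syringe lying on its side, 170 mm long along its x axis, 42 mm high; origin under its middle, at the table
Mind the look-alikes: they are no part of the job. Leave any yellow look-alike of the part that bears card_b_grip alone. Leave any yellow look-alike of the part that bears clip_a_grip alone.

How it is judged:
By the outcome, as a careful person would: the job done as asked, in the order asked, and still so for the second after the job is handed in, with the robot touching nothing.
It also fails if it takes over 72 s, if anything falls off the work surface, if the arm or the gripper's body presses on something with over 40 N, if the wrist force passes 120 N, or if a joint passes its speed limit or range.

### The arm

A 6-joint arm with a two-finger parallel gripper is mounted at the origin on the work surface. World frame = base frame: x ahead of the robot, y to its left, z up, the work surface at z = 0. Lengths are in mm, angles in degrees, forces in N, time in s.
With the tool pointing down it reaches from about 425 to 1125 mm from the base axis. Payload 14.9 kg.
Tool frame: the origin (TCP) lies on the centre line of the jaws, within the pads' length; the fingertips stand 19 mm ahead of it and the grasp point (between the pads) is the TCP (nose_length is the z of the fingertips in the tool frame, in mm); z points along the fingers, y is the line along which they close (so a half turn about z gives the same grasp; the last joint's range is limited). The gripper opens to 91 mm and grips with 3 to 60 N. Pads are 32 mm wide; open, the fingers measure 118 mm over their backs; the gripper's body (76 mm by 178 mm) begins 60 mm behind the grasp point.
Start: joints at [-78.742, 21.709, 99.362, -0, 58.929, -1.908], TCP at [159.442, -681.613, 232.932] pointing down, gripper open.
Joint ranges: [-158.91, 158.91], [-42.39, 125.64], [0.06, 152.35], [-60.88, 240.88], [17.5, 164.5], [-176.32, 176.32]. Speed limits (degrees/s): [108.29, 108.29, 136.94, 180, 180, 180].

### API

Orientations are given as [roll, pitch, yaw] about the fixed x, y, z axes, in that order (R = Rz(yaw) Ry(pitch) Rx(roll)).
In Python, from cell import goto, servo_line, move_joints, grip, pause, solve_ik, get_obs, snapshot, calibration, Unreachable, finish_job, nose_length gives the robot as it stands. The module is installed in compiled form; this text tells all that it offers. Calls block until the motion is done:
- goto(position, orientation): joint-space move of the TCP to a pose.
- servo_line(position, attitude=None, vel=150, until_force=None): straight line of the TCP; attitude=None keeps the orientation; vel is the mean speed in mm/s. With until_force (N) it stops when the force on the tool has changed by that much, and returns True; else False.
- move_joints(angles): joint-space move.
- grip(opening, newtons=None): finger opening in mm; newtons is the grip in N (None keeps the last); returns when the fingers have stopped.
- pause(seconds).
- solve_ik(position, orientation): joint angles nearest the present ones, or None.
- get_obs(): the state.
- snapshot(name): name is "scene" or "top"; returns (picture, depth): 480x640x3 uint8, red, green, blue; 480x640 float32, mm along the optical axis (not along the pixel's ray), 0 where there is no reading.
- calibration(name): a dict with "camera_matrix" (3x3 intrinsics, pixels), "distortion" ([k1, k2, p1, p2, k3] as OpenCV has them; the pictures are not rectified), "eye" and "orientation" of the camera in the world. Camera axes: x right, y up, looking along -z (the intrinsics and any distortion apply to the point x, -y, -z); pixel columns grow to the right and rows downward; lengths in mm; the calibration is good to about 2 mm. A picture is of the moment at which its call begins. calibration takes no time and is no camera call.
A pose or a line that the arm cannot do raises Unreachable and nothing moves.
- finish_job(): hands the job in; it is judged then, once.
The state is a dict: "clock": time; "qpos": joint angles; "qd": joint speeds; "joint_torque": joint torques, N m; "tcp_pos": TCP position; "tool_rot": TCP orientation; "contact_force": force on the tool from outside, world axes, zero at the start; "torque": the same for the moment, N m; "opening": finger opening in mm; "grasp_force": force on a finger pad.
Only numpy, scipy, OpenCV 4.12 (cv2) and the standard library are available. Lean on these libraries where they do the work, as an engineer would, in place of code of your own. Each camera call takes 0.05 s, during which the arm holds its last target. There are 200 camera calls.

## Working session

There is one attempt and no reset: what is moved stays moved. The work goes in short steps, each a Python script; the robot and the scene stay as the last script left them, time stands still between calls to the robot, and variables do not carry over. Pictures are saved under pics/ and viewed, at most 10 in all, crops included, and the job is handed in when it is done.

```bash
mkdir -p pics
python3 - <<'E'
from cell import *
import cv2,numpy as np
for n in("scene","top"):
    p,d=snapshot(n); np.savez(f'{n}.npz',p=p,d=d); cv2.imwrite(f'pics/{n}0.png',p[:,:,::-1]); print(n,calibration(n), (d>0).mean())
print(get_obs(),nose_length)
E
```

```text
scene {'camera_matrix': array([[484.20893426,   0.        , 325.02162065],
       [  0.        , 484.20893426, 243.97826043],
       [  0.        ,   0.        ,   1.        ]]), 'distortion': array([-0.13054764,  0.        ,  0.        ,  0.        ,  0.        ]), 'eye': array([1206.66509218,  350.86717318,  823.01445241]), 'orientation': array([ 45.07865207,  -0.6139228 , 121.376211  ])} 0.995966796875
top {'camera_matrix': array([[460.41785412,   0.        , 316.71223298],
       [  0.        , 460.41785412, 242.21212594],
       [  0.        ,   0.        ,   1.        ]]), 'distortion': array([-0.04193649,  0.        ,  0.        ,  0.        ,  0.        ]), 'eye': array([474.55378043,  -9.87120126, 997.93806264]), 'orientation': array([  7.39878031,  -0.29271728, -88.32151653])} 0.996123046875
{'clock': 0.1, 'qpos': array([-7.87421012e+01,  2.17347226e+01,  9.93907886e+01, -1.98518599e-03,
        5.89292855e+01, -1.90740841e+00]), 'qd': array([-0.0040613 , -0.06938775, -0.11697335,  0.03425046,  0.07521126,
        0.01244417]), 'joint_torque': array([ 7.59976629e-04, -7.65039897e+01, -4.35295308e+01,  6.52506715e-02,
        3.98341846e-02, -1.23555847e-05]), 'tcp_pos': array([ 159.36331863, -681.28549076,  232.37620015]), 'tool_rot': array([-1.79945177e+02, -1.25425568e-04,  1.31663325e+01]), 'contact_force': array([ 0.00993132,  0.10560626, -0.12835109]), 'torque': array([0.00835165, 0.00598884, 0.01352483]), 'grasp_force': 0.0, 'opening': 91.29151728919432} 19.0
```

View pics/scene0.png

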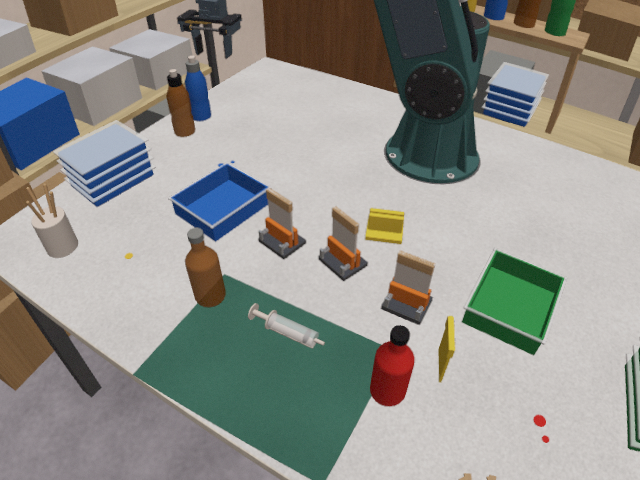

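View pics/top0.png

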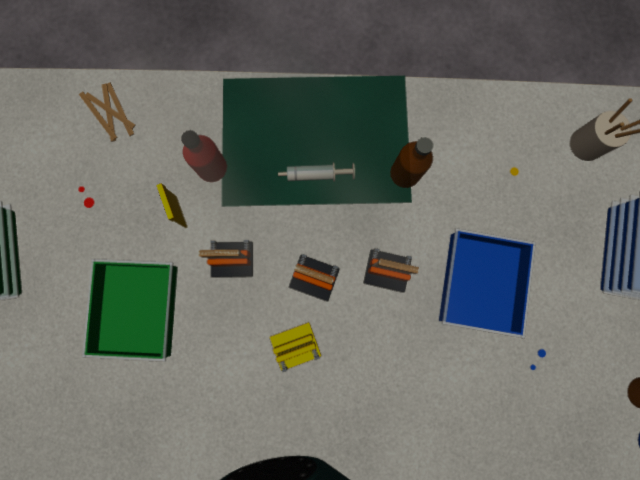

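The scene view shows three orange clips with cards at (282,225), (343,245) and (408,290). The blue tub is at (220,200) and the green tub at (515,300).

The top view shows the clips at (230,258), (315,278) and (390,270), with their posts on the upper (+x) side.

These could be mistaken for the targets:
- Yellow clip at (296,346) in the top view: not mine.
- Yellow card at (170,203) in the top view: not mine.
- Brown sticks at (108,110) in the top view: not mine.

I choose the three tan strips that sit on orange jaws.

```bash
cat > h.py <<'E'
from cell import *
import cv2,numpy as np
from scipy.spatial.transform import Rotation as Rn
def cloud(name,p=None,d=None):
    if p is None: p,d=snapshot(name)
    c=calibration(name); v,u=np.mgrid[:480,:640]
    n=cv2.undistortPoints(np.stack([u,v],-1).reshape(-1,1,2).astype(np.float32),c['camera_matrix'],c['distortion']).reshape(480,640,2)
    P=np.dstack([n[...,0]*d,-n[...,1]*d,-d])
    R=Rn.from_euler('xyz',c['orientation'],degrees=True).as_matrix()
    return p,d,P@R.T+c['eye'], cv2.cvtColor(p,cv2.COLOR_RGB2HSV)
def blobs(mask,minpx=25):
    k,l,s,_=cv2.connectedComponentsWithStats(mask.astype(np.uint8),connectivity=8)
    return [l==i for i in range(1,k) if s[i,4]>=minpx]
def show(tag,P,m):
    q=P[m]; r=cv2.minAreaRect(q[:,:2].astype(np.float32))
    v,u=np.where(m)
    print(tag,'px',int(u.mean()),int(v.mean()),'n',m.sum(),'ctr',np.round(r[0],1),'size',np.round(r[1],0),'ang',round(r[2],1),'z',np.round(np.percentile(q[:,2],[2,50,98]),0),'mean',np.round(q[:,:2].mean(0),1))
    return r
E
python3 - <<'E'
from h import *
for n in('top','scene'):
    f=np.load(n+'.npz'); p,d,P,H=cloud(n,f['p'],f['d'])
    X,Y,Z=P[...,0],P[...,1],P[...,2]; reg=(X>300)&(X<950)&(abs(Y)<520)&(d>0)
    h,s,v=H[...,0],H[...,1],H[...,2]
    print(n,'table z',np.median(Z[reg&(Z<30)]))
    for m in blobs(reg&(Z>138)&(Z<155)&(h<25)&(s<190)): show('strip',P,m)
    for m in blobs(reg&(Z>50)&(Z<72)&(h<14)&(s>150)): show('jaw',P,m)
    for m in blobs(reg&(h>22)&(h<33)&(s>150)&(Z>15)): show('yellow',P,m)
    for m in blobs(reg&(h>50)&(h<70)&(s>120)&(Z>-10)&(Z<60)&(Y>150),400): show('green',P,m)
    for m in blobs(reg&(h>105)&(h<125)&(s>120)&(Z<65),400): show('blue',P,m)
    for m in blobs(reg&(Z>160)&(Z<230),40): show('tall',P,m)
    if n=='top':
        for m in blobs(reg&(Z>48)&(Z<62)&(s<60)): show('rim?',P,m)
p=np.load('top.npz')['p'][215:320,180:440]
cv2.imwrite('pics/crop1.png',cv2.resize(p[:,:,::-1],None,fx=3,fy=3,interpolation=2))
E
```

```text
top table z 1.2576812003364353
strip px 198 149 n 185 ctr [762.2 224.5] size [33. 43.] ang 42.7 z [138. 144. 154.] mean [759.1 221.7]
strip px 218 252 n 275 ctr [559.7 171.2] size [12. 74.] ang 1.8 z [139. 146. 149.] mean [559.7 171.2]
strip px 398 265 n 277 ctr [ 545.6 -163.9] size [75. 12.] ang 78.7 z [141. 146. 149.] mean [ 545.4 -163.6]
strip px 313 273 n 258 ctr [525.8  -6.8] size [74. 12.] ang 71.8 z [143. 146. 149.] mean [525.9  -6.4]
jaw px 244 252 n 32 ctr [570.6 136.9] size [11. 12.] ang 4.7 z [58. 62. 65.] mean [571.5 136.4]
jaw px 227 261 n 262 ctr [551.7 170.8] size [12. 82.] ang 2.9 z [58. 62. 70.] mean [552.  170.2]
jaw px 373 260 n 27 ctr [ 561.1 -129.7] size [ 8. 12.] ang 2.1 z [54. 62. 66.] mean [ 561.4 -129. ]
jaw px 316 271 n 57 ctr [537.3 -12.2] size [80.  7.] ang 68.2 z [58. 62. 65.] mean [536.7 -13.2]
jaw px 389 272 n 260 ctr [ 537.7 -161.3] size [82. 13.] ang 78.2 z [54. 62. 66.] mean [ 537.5 -160.3]
jaw px 312 280 n 240 ctr [517.1  -4.7] size [82. 12.] ang 71.8 z [58. 62. 65.] mean [517.   -4.6]
yellow px 167 204 n 318 ctr [662.4 290.4] size [76. 12.] ang 24.
[... 1739 characters left out ...]
 [667.3 292.6] size [75. 11.] ang 24.5 z [ 18.  98. 114.] mean [674.2 294.6]
green px 517 293 n 4871 ctr [448.7 373.2] size [158. 195.] ang 89.3 z [ 1.  5. 56.] mean [417.2 375.6]
green px 500 332 n 973 ctr [544.5 372.6] size [158.   9.] ang 89.9 z [ 2. 23. 42.] mean [545.1 374.1]
blue px 219 193 n 2859 ctr [ 525.6 -368.2] size [162. 191.] ang 81.2 z [ 1.  6. 55.] mean [ 498.8 -398.5]
blue px 224 217 n 1072 ctr [ 576.6 -328.6] size [122. 240.] ang 40.0 z [ 4. 24. 45.] mean [ 571.3 -318.4]
tall px 195 237 n 296 ctr [ 766.9 -199.7] size [31. 31.] ang 2.0 z [161. 187. 191.] mean [ 770.  -196.3]
tall px 399 337 n 410 ctr [768.  230.1] size [31. 31.] ang 78.9 z [162. 189. 192.] mean [772.1 231. ]
```

View pics/crop1.png

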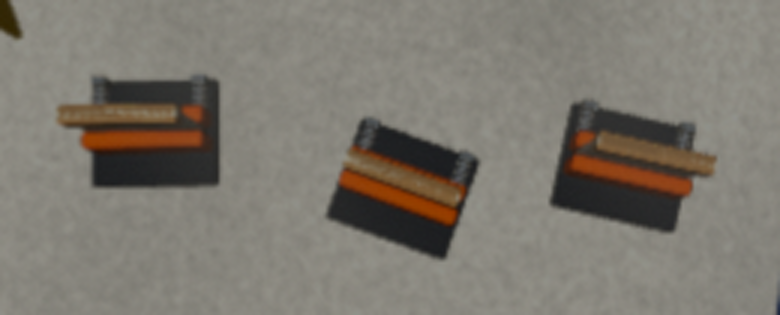

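The crop confirms that all three tan strips sit in orange clips, with spring posts on the +x side. I'll start with the right-hand clip, at about (546,-163).

```bash
cat >> h.py <<'E'
C={'R':(546.5,-163,78.7),'M':(526.8,-6,71.8),'L':(561,172,91.8)}
def D(y): return [180,0,y]
def test(k,first=False):
    x,y,w=C[k]
    goto([x,y,205],D(w)); 
    if first: grip(60,30)
    servo_line([x,y,136],vel=110)
    grip(0,35); pause(.15); a=get_obs()
    z=a['tcp_pos'][2]; t=a['tcp_pos']; print(k,'tcp',t,'open',a['opening'],'f',a['grasp_force'],a['contact_force'])
    servo_line([x,y,156],vel=35); pause(.3); b=get_obs()
    print('lifted',b['tcp_pos'],b['contact_force'],b['clock'])
E
python3 - <<'E'
from h import *
test('R',True)
p,d=snapshot('scene'); cv2.imwrite('pics/liftR.png',p[120:320,200:480,::-1].repeat(2,0).repeat(2,1))
E
```

```text
R tcp [ 546.5847146  -163.01704292  135.96167119] open 12.117466134135153 f 34.999176263809204 [ 1.10543003 -0.67384898 -2.59214397]
lifted [ 546.43663386 -162.97475378  155.83826658] [ 0.27274523 -0.32545538 -5.96059439] 5.8
```

View pics/liftR.png

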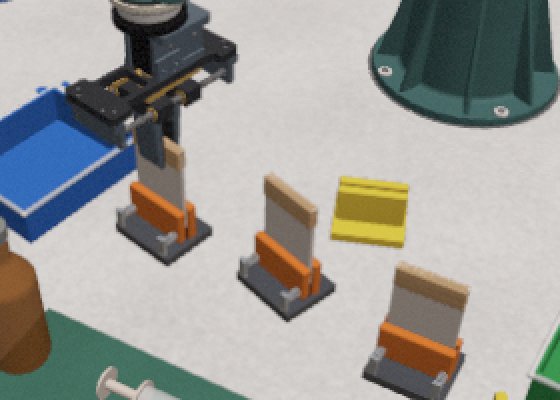

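The clip is still on its card, at (160,215) in the crop, and it looks raised. I'll confirm with the depth image before setting it back.

```bash
cat >> h.py <<'E'
def jawz():
    for n in('scene','top'):
        p,d,P,H=cloud(n); X,Y,Z=P[...,0],P[...,1],P[...,2]; h,s=H[...,0],H[...,1]
        for k,(x,y,w) in C.items():
            m=(np.hypot(X-x,Y-y)<60)&(h<14)&(s>150)&(Z>20)&(Z<110)
            if m.sum()>20: print(n,k,m.sum(),'jaw top z',np.percentile(Z[m],90).round(1),'xy',np.median(P[m][:,:2],0).round(1))
def setback(k):
    x,y,w=C[k]
    servo_line([x,y,141],vel=60)
    hit=servo_line([x,y,135.5],vel=12,until_force=2.0)
    b=get_obs(); print('down',hit,b['tcp_pos'],b['contact_force'])
    grip(30); pause(.1); servo_line([x,y,205],vel=150); print(get_obs()['clock'])
E
python3 - <<'E'
from h import *
jawz()
E
```

```text
scene R 425 jaw top z 81.1 xy [ 558.9 -151.9]
scene M 442 jaw top z 62.2 xy [539.    1.4]
scene L 566 jaw top z 61.8 xy [575.9 178.6]
top R 92 jaw top z 84.3 xy [ 547.1 -126.6]
top M 302 jaw top z 64.5 xy [520.1  -5.9]
top L 310 jaw top z 65.3 xy [552.6 168.5]
```

The right-hand clip rose 20 mm with its card, so it is good. I'll set it back and test the middle one.

Run:
```python
from h import *
setback('R'); jawz()
test('M'); jawz()
```

```text
down True [ 546.68415856 -163.04782046  135.83594428] [2.67616476 0.6269988  5.42968349]
8.0
scene R 417 jaw top z 61.2 xy [ 558.7 -153.9]
scene M 448 jaw top z 62.3 xy [538.9   0.8]
scene L 575 jaw top z 61.9 xy [575.9 178.8]
top R 125 jaw top z 64.4 xy [ 544.7 -129.1]
top M 301 jaw top z 64.5 xy [520.   -5.9]
top L 310 jaw top z 64.8 xy [552.7 168.4]
M tcp [527.38527074  -6.01504313 136.46982461] open 11.885492835716864 f 35.00095188617706 [ 2.31248919 -1.68951731  6.03623554]
lifted [526.73368408  -5.99211055 155.85997349] [ 0.76755479 -0.69430235 -4.56953881] 11.1417
scene R 398 jaw top z 61.6 xy [ 558.9 -153.7]
scene M 467 jaw top z 81.5 xy [538.3   2. ]
scene L 550 jaw top z 61.2 xy [576.2 178.1]
top R 321 jaw top z 64.5 xy [ 537.7 -153. ]
top L 327 jaw top z 65.1 xy [552.5 166.8]
```

Run:
```python
from h import *
setback('M')
test('L'); jawz()
p,d=snapshot('scene'); cv2.imwrite('pics/liftL.png',p[120:340,200:520,::-1].repeat(2,0).repeat(2,1))
```

```text
down True [527.07586036  -6.03595126 136.47103304] [ 1.71962899 -0.51127201  4.55255712]
13.25
L tcp [561.4056676  172.09546908 136.56586094] open 12.258414348545813 f 34.97620224952698 [-0.91945071 -1.4538308   6.22354931]
lifted [560.90394875 171.96831341 155.82212374] [-0.94074554  0.20774393 -0.71361738] 16.375
scene R 425 jaw top z 61.6 xy [ 558.7 -154.2]
scene M 462 jaw top z 62.6 xy [538.6   1.3]
scene L 581 jaw top z 61.8 xy [575.  177.9]
top R 299 jaw top z 64.4 xy [ 537.7 -152.1]
top M 301 jaw top z 64.3 xy [519.8  -5.9]
top L 143 jaw top z 64.3 xy [552.9 142.7]
```

View pics/liftL.png

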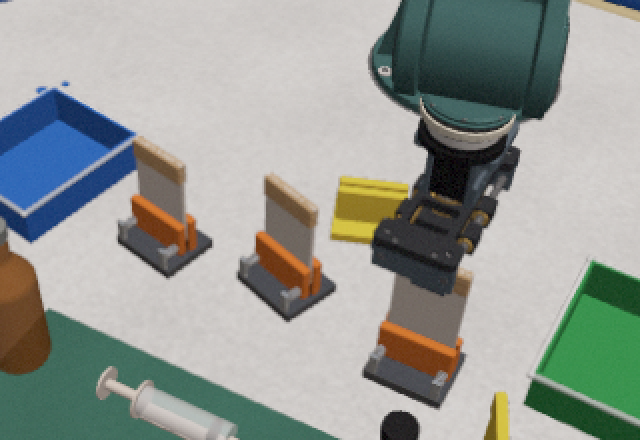

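The left clip stayed on the table while its card slid up 20 mm with only 0.7 N of pull, so it is the tired one. The other two stand upright with their cards at (160,210) and (290,250) in the crop. Next I'll take the freed card to the blue tub, lean it in and release it.

Run:
```python
from h import *
w=81.7; rot=[150,0,w]
tz=Rn.from_euler('xyz',rot,degrees=True).as_matrix()[:,2]
foot=np.array([574.5,-376,9.]); T=foot-tz*102.5; print(tz,T)
up=T+[0,0,150]
print(solve_ik(up,rot),solve_ik(T,rot))
if solve_ik(up,rot) is None or solve_ik(T,rot) is None: raise SystemExit
servo_line([561,172,320],vel=150)
goto([545,-369,320],D(w))
goto(up,rot)
servo_line(T+[0,0,20],vel=150)
hit=servo_line(T-[0,0,6],vel=30,until_force=3); o=get_obs(); print(hit,o['tcp_pos'],o['contact_force'],o['opening'])
if hit: servo_line(o['tcp_pos']+[0,0,2],vel=30)
grip(45); t=get_obs()['tcp_pos']
servo_line(t-tz*110,vel=180)
print(get_obs()['clock'])
goto([545,-330,300],D(85))
p,d=snapshot('scene'); cv2.imwrite('pics/blue.png',p[120:340,150:470,::-1].repeat(2,0).repeat(2,1))
```

```text
[ 0.49476289 -0.0721781  -0.8660254 ] [ 523.78680331 -368.6017447    97.76760389]
[-43.72727926   8.008631   119.36329731  33.31741997  31.84787276
 -60.81314909] [-43.72727926  22.45202644 121.58036231  58.31639025  19.91322937
 -88.35248266]
True [ 523.63637307 -368.48806386   93.72442223] [-4.04173525  1.14760242  8.25847579] 11.643691238846475
23.7917
```

View pics/blue.png

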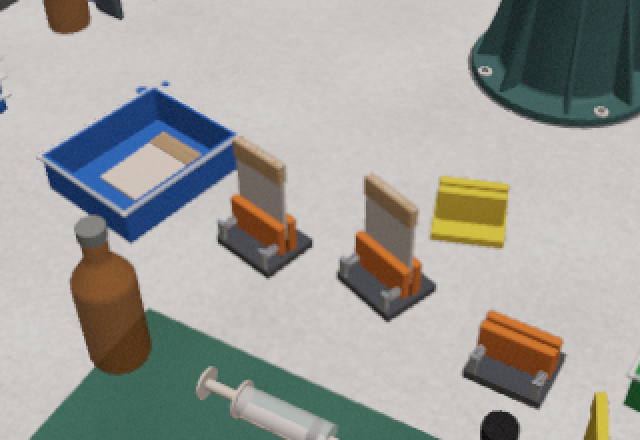

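The card lies flat inside the blue tub at (150,165) in the crop. The tired clip stands empty at (515,355). I'll measure its jaws and pick it up.

Run:
```python
from h import *
r=[]
p,d,P,H=cloud('top'); X,Y,Z=P[...,0],P[...,1],P[...,2]
m=(np.hypot(X-561,Y-172)<60)&(H[...,0]<14)&(H[...,1]>150)&(Z>52)&(Z<72)
a=show('jaws',P,m)
x,y=a[0]; ang=a[2] if a[1][0]>a[1][1] else a[2]+90
x+=0.5; y+=0.5
print(x,y,ang)
if not(abs(x-559)<6 and abs(y-171)<5 and abs(ang-92)<5): raise SystemExit
goto([x,y,180],D(ang)); grip(60)
servo_line([x,y,62],vel=150); servo_line([x,y,49],vel=40)
grip(0,40); pause(.15); o=get_obs(); print(o['tcp_pos'],o['opening'],o['grasp_force'],o['contact_force'])
servo_line([x,y,75],vel=60); pause(.2); o=get_obs(); print(o['opening'],o['contact_force'],o['clock'])
p,d=snapshot('scene'); cv2.imwrite('pics/clip.png',p[150:390,280:600,::-1].repeat(2,0).repeat(2,1))
```

```text
jaws px 226 258 n 478 ctr [557.6 171. ] size [27. 82.] ang 1.8 z [54. 62. 66.] mean [557.4 171.6]
558.1166381835938 171.51661682128906 91.80214536190033
[558.09420282 171.54426548  49.35039822] 26.677725765267574 40.03049075603485 [-3.31027664 -1.24171541  7.23452557]
25.800293445926293 [ 0.95481754  0.24810507 -4.85644796] 29.9667
```

View pics/clip.png

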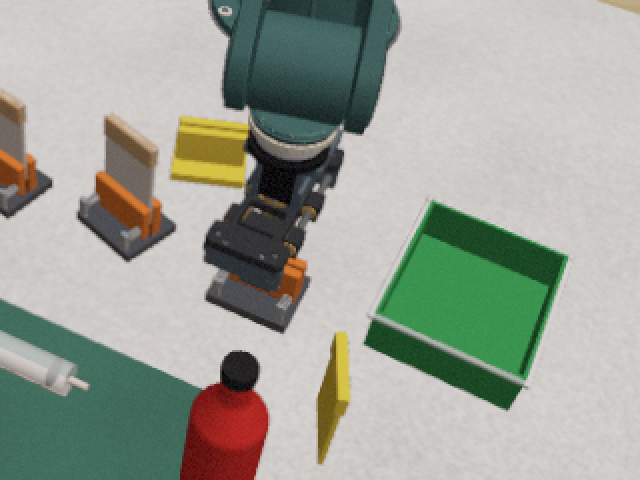

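The clip hangs upright in the gripper at (260,290) in the crop. Now I'll carry it to the green tub.

Run:
```python
from h import *
x,y,w=558.1,171.5,91.8
servo_line([x,y,190],vel=120)
gx,gy=448,372; W=90
servo_line([gx,gy,190],D(W),vel=150)
o=get_obs(); print(o['opening'],o['tcp_pos'],o['contact_force'])
servo_line([gx,gy,75],vel=100)
hit=servo_line([gx,gy,52.5],vel=18,until_force=3); o=get_obs(); print(hit,o['opening'],o['tcp_pos'],o['contact_force'])
grip(50); pause(.2); servo_line([gx,gy,190],vel=120)
goto([560,200,330],D(90)); print(get_obs()['clock'])
C['L']=(gx,gy,W); jawz()
p,d=snapshot('scene'); cv2.imwrite('pics/end.png',p[:,:,::-1])
```

```text
26.16790979468731 [448.29050206 371.53031397 189.97949318] [ 0.33643396 -0.2208896  -3.42615803]
True 25.99766078158063 [447.84200224 371.95727153  53.36489061] [-1.31801542 -0.44496917  4.95973239]
38.2333
scene R 431 jaw top z 61.7 xy [ 558.8 -154.7]
scene M 474 jaw top z 62.4 xy [538.5   0.9]
scene L 803 jaw top z 66.3 xy [461.3 373.8]
top R 305 jaw top z 64.4 xy [ 537.8 -152.4]
top M 303 jaw top z 64.1 xy [520.   -5.9]
```

View pics/end.png

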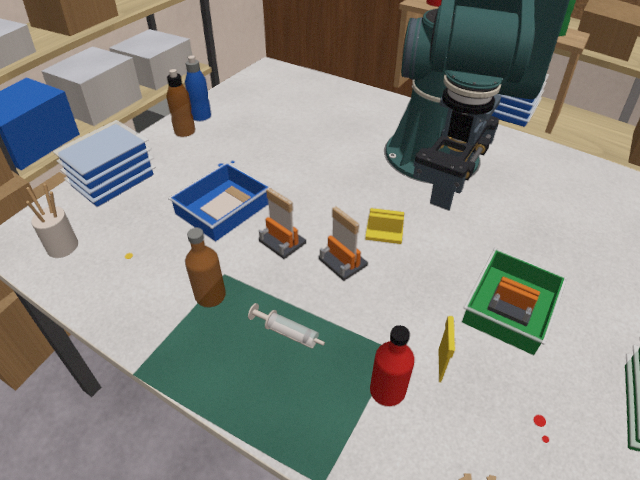

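The tired clip stands upright in the green tub at (515,297) and the card lies in the blue tub at (228,205). The two good clips stand with their cards at (282,230) and (343,250), and the bottles and syringe look unmoved. I'll hand the job in.

```bash
python3 -c "
from cell import *
print(finish_job())"
```

```text
the job is handed in; nothing more can be done
None
```

The job is handed in at about 38 s: the tired clip (the one nearest the green tub) stands upright in the green tub, its freed card lies in the blue tub, both good clips are back where they stood with their cards in, and the last picture shows the bottles and syringe unmoved.

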